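Fit the cover on the seed feeder and spin its wing nut down

ROBOT

A 6-joint arm with a two-finger parallel gripper is mounted at the origin on the work surface; the furniture and walls round the work are solid. World frame = base frame: x ahead of the robot, y to its left, z up, the work surface at z = 0. Lengths are in m, angles in degrees, forces in N, time in s.
With the tool pointing down it reaches from about 0.325 to 0.85 m from the base axis. Payload 15.5 kg.
Tool frame: the origin (TCP) lies at the very end of the fingers, on their centre line; the grasp point (between the pads) lies arm.grip_depth behind it (arm.grip_depth is the distance from the TCP to the grasp point, in m); z points along the fingers, y is the line along which they close (so a half turn about z gives the same grasp; the last joint's range is limited). The gripper opens to 91 mm and grips with 3 to 60 N. Pads are 32 mm wide; open, the fingers measure 118 mm over their backs; the gripper's body (76 mm by 178 mm) begins 60 mm behind the grasp point.
Start: joints at [-72.107, 28.281, 77.091, -0, 74.628, -5.472], TCP at [0.248, -0.574, 0.183] pointing down, gripper open.
Joint ranges: [-166.48, 166.48], [-47.26, 123.95], [12.59, 153.08], [-70.14, 250.14], [6.76, 159.57], [-176.63, 176.63]. Speed limits (degrees/s): [108.29, 108.29, 147.25, 172.46, 172.46, 172.46].

INTERFACE

Orientations are given as a 3x3 rotation matrix whose columns are the frame's x, y, z axes.
In Python, from rig import arm gives the robot as it stands. Calls block until the motion is done:
- arm.move_to(position, orientation): joint-space move of the TCP to a pose.
- arm.move_l(position, orientation=None, feed=0.15): straight line of the TCP; orientation=None keeps the orientation; feed is the mean speed in m/s.
- arm.move_joints(angles): joint-space move.
- arm.grip(opening): finger opening in m; the grip force is fixed at half the most; returns when the fingers have stopped.
- arm.sleep(seconds).
- arm.solve_ik(position, orientation): joint angles nearest the present ones, or None.
- arm.snapshot(name): name is "scene" or "top"; returns the picture (420x560x3 uint8, red, green, blue); there is no depth.
- arm.get_calibration(name): a dict with "intrinsics" (3x3 intrinsics, pixels), "cam_to_world" (4x4, takes a point from camera to world coordinates). Camera axes: x right, y down, z forward; pixel columns grow to the right and rows downward; lengths in m; the calibration is good to about 2 mm. A picture is of the moment at which its call begins. get_calibration takes no time and is no camera call.
A pose or a line that the arm cannot do raises arm.Unreachable and nothing moves.
- arm.sign_off(): hands the job in; it is judged then, once.
Readings, each from a call of its own:
- arm.current_t(): time.
- arm.current_joint_positions(): joint angles.
- arm.current_dq(): joint speeds.
- arm.current_tau(): joint torques, N m.
- arm.current_ee_pos(): TCP position.
- arm.current_tool_rot(): TCP orientation.
- arm.current_force(): force on the tool from outside, world axes, zero at the start.
- arm.current_torque(): the same for the moment, N m.
- arm.current_width(): finger opening in m.
- arm.current_grasp_force(): force on a finger pad.
Only numpy, scipy, OpenCV 4.12 (cv2) and the standard library are available. Lean on these libraries where they do the work, as an engineer would, in place of code of your own. Each camera call takes 0.05 s, during which the arm holds its last target. There are 200 camera calls.

TASK

Close the bird-seed feeder: set its round cover on the tube so that the slot passes over the wing nut on the centre stud and the cover sits fully home, then spin the wing nut down clockwise until it is snug on the cover, and let go. Leave the small round tin standing where it is.

Things in the scene. Friction and masses are not known exactly. Their poses are not given: they have to be found in the camera images.
- feeder: Bird-seed feeder, fixed to the table: wooden tray 120 mm across, 12 mm high; in its middle an upright bare-metal tube 53 mm across, its top rim 88 mm above the table (edge bevelled over the top 8 mm to 48 mm across). Two 6 mm perches, 26 mm up, stick out to 50 mm from the axis along +y and -y. The 6 mm centre stud ends 108 mm above the table. Origin on the axis, on the table; z up.
- feeder_rim (a point): Centre of the tube's top rim, on the stud's axis, 88 mm above the table; the fully home cover's cover_seat point lies here. The feeder's axes.
- nut_turn (a joint): Turn of the wing nut, rad; thread 10 mm a turn (sinks 1.59 mm a rad). Falls as the nut is turned clockwise seen from above; 0: the wings' undersides just touch a fully home cover; below 0 they squeeze it; the thread ends at -0.5. Starts at 4.0 to 5.4; friction of 0.03 N m keeps it where left. Snug: about -0.1 or lower, pressing on the cover; going to the stop is fine.
- wing_nut: The brass wing nut: two upright flat wings in one line, 42 mm from tip to tip, 8 mm thick, 20 mm high, round a hub 14 mm across. Origin on the stud's axis at the wings' underside; x runs along the wings, y across them, z up. It turns and sinks with nut_turn and does not come off the stud.
- wing_nut_grip (a point): Centre of the wing nut, on the stud's axis, 10 mm above the wings' underside (at the start about 109 to 112 mm above the table, 103 mm when snug). The nut's axes: the wings run along x and are pinched across y.
- cover_center (a point): Centre, half-way up, of the loose cover: bare-metal cap 64 mm across, 24 mm high, 160 g, lying right way up on the table. Its skirt, 3 mm thick and 58 mm across inside, reaches 18 mm below the flat 5 mm top plate; a rim bead stands 1 mm above the plate. The skirt can be gripped from outside in any direction. z up; x along the slot.
- cover_seat (a point): Point on the cover's axis at the underside of its top plate, 6 mm above cover_center; it lies on feeder_rim when the cover is fully home. The cover's axes; z up.
- pin_tin: Small round tin with a blue side and grey lid, 70 mm across and 36 mm high, a bystander. Origin at the centre of its underside.
- cover: The same cover; origin on its axis at the skirt's lower edge. An oblong slot 50 x 20 mm through its top plate, centred and along its x, lets the wing nut through when the wings lie along it. Spun down without the cover turning along, the nut ends with its wings across the slot and holds the cover.

How it is judged:
By the outcome, as a careful person would: the job done as asked, in the order asked, and still so for the second after the job is handed in, with the robot touching nothing.
It also fails if it takes over 72 s, if anything falls off the work surface, if the arm or the gripper's body presses on something with over 40 N, if the wrist force passes 120 N, or if a joint passes its speed limit or range.

## Working session

There is one attempt and no reset: what is moved stays moved. The work goes in short steps, each a Python script; the robot and the scene stay as the last script left them, time stands still between calls to the robot, and variables do not carry over. Pictures are saved under pics/ and viewed, at most 10 in all, crops included, and the job is handed in when it is done.

```bash
mkdir -p pics; python3 - <<'E'
from rig import arm
import cv2,numpy as np
print(arm.grip_depth,arm.current_t())
for n in("scene","top"):
    cv2.imwrite(f"pics/{n}0.png",cv2.resize(arm.snapshot(n)[:,:,::-1],(800,600),interpolation=cv2.INTER_CUBIC))
    c=arm.get_calibration(n);print(n,c["intrinsics"],np.round(c["cam_to_world"],3))
E
```

```text
0.0188 0.0
scene [[469.3018145    0.         284.92083325]
 [  0.         469.3018145  210.67090517]
 [  0.           0.           1.        ]] [[ 0.704 -0.427  0.568 -0.04 ]
 [-0.71  -0.43   0.557 -0.611]
 [ 0.007 -0.795 -0.606  0.582]
 [ 0.     0.     0.     1.   ]]
top [[517.04297939   0.         287.81607646]
 [  0.         517.04297939 208.56408438]
 [  0.           0.           1.        ]] [[-0.018 -0.994  0.108  0.355]
 [-0.999  0.015 -0.03  -0.117]
 [ 0.028 -0.108 -0.994  0.96 ]
 [ 0.     0.     0.     1.   ]]
```

View pics/scene0.png

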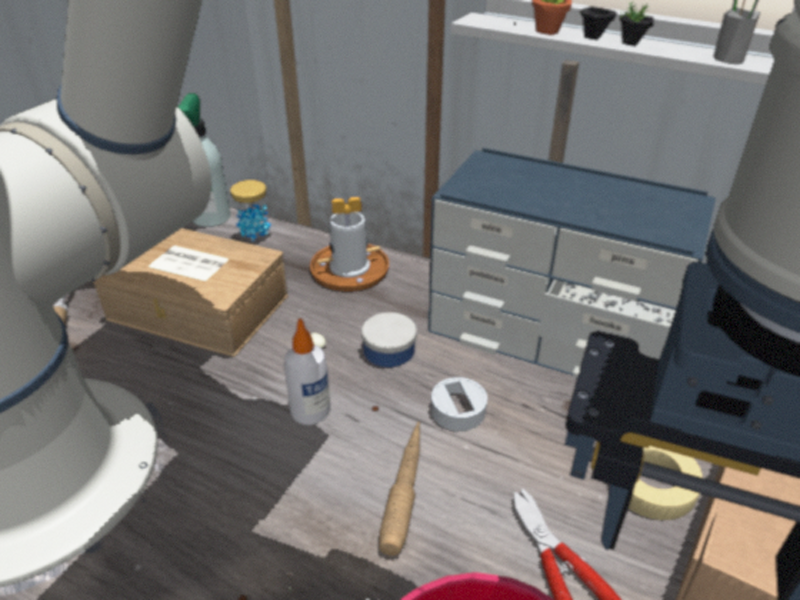

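View pics/top0.png

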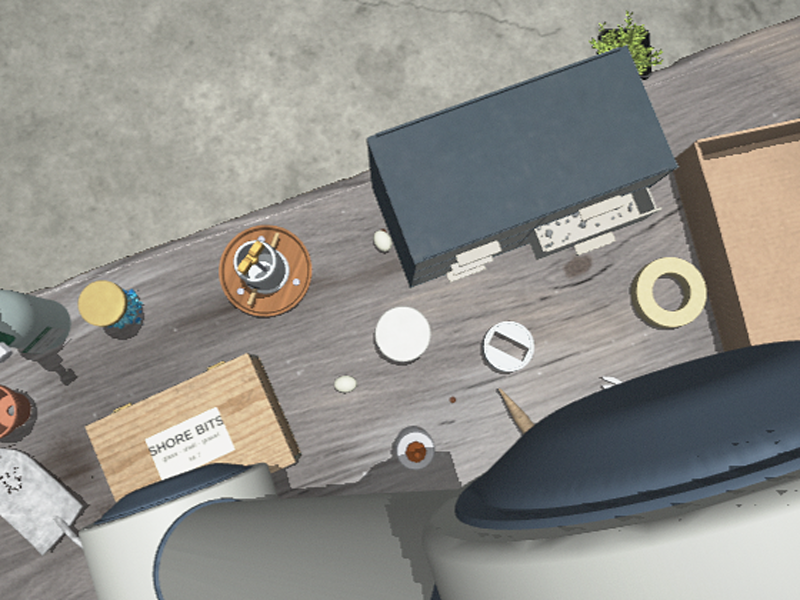

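Scene: the feeder is at about (348,245), the cover at (459,403), and the tin at (388,340). Top: the feeder is at (262,268), the cover at (509,346), and the tin at (403,334). Next I'll enlarge the feeder and cover.

```bash
python3 - <<'E'
import cv2,numpy as np
from rig import arm
out=[]
ims={n:arm.snapshot(n)[:,:,::-1] for n in("scene","top")}
def c(n,x,y,w,s): return cv2.resize(ims[n][y:y+w,x:x+w],(400,300) if 0 else (s,s),interpolation=cv2.INTER_CUBIC)
a=np.hstack([c("top",160,164,50,300),c("top",331,217,50,300)])
b=np.hstack([c("scene",219,130,50,300),c("scene",296,257,50,300)])
cv2.imwrite("pics/crops.png",np.vstack([a,b]))
E
```

```text
(no output)
```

View pics/crops.png

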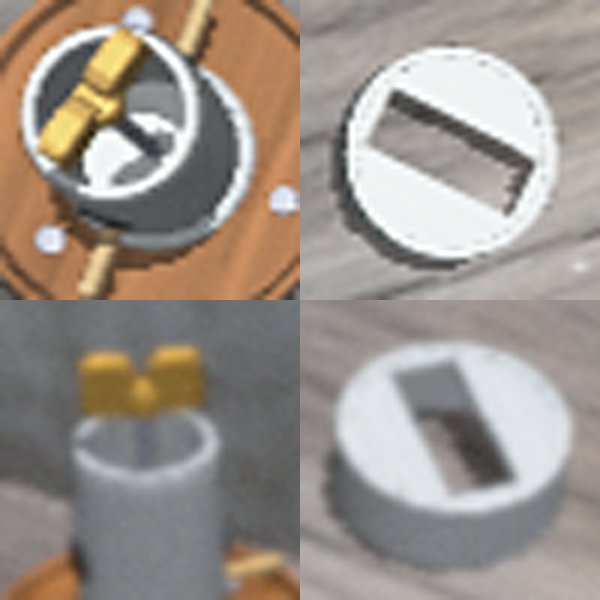

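The top crop shows the rim centred at (111,112), wing tips at about (132,36) and (50,148), the cover centred at (151,152), and the slot running from (90,92) to (235,162). Now I'll convert these to world coordinates.

```bash
cat > h.py <<'E'
from rig import arm
import cv2,numpy as np
def p2w(n,u,v,z):
    c=arm.get_calibration(n);K,T=c["intrinsics"],c["cam_to_world"]
    d=T[:3,:3]@np.linalg.solve(K,[u,v,1]);o=T[:3,3]
    return (o+d*(z-o[2])/d[2])
def R(deg):  # tool down, finger closing axis (y) at yaw deg in world
    a=np.radians(deg);y=np.array([np.cos(a),np.sin(a),0]);z=np.array([0,0,-1.])
    return np.column_stack([np.cross(y,z),y,z])
E
python3 - <<'E'
from h import *
def t(n,ox,oy,x,y,z): return p2w(n,ox+(x+.5)/6-.5,oy+(y+.5)/6-.5,z)
np.set_printoptions(precision=4,suppress=True)
T=lambda x,y,z:t("top",160,164,x,y,z); C=lambda x,y,z:t("top",331,217,x,y,z)
S=lambda x,y,z:t("scene",219,130,x,y,z); D=lambda x,y,z:t("scene",296,257,x,y,z)
print("rim",T(111,112,.087),S(146,442,.0)*0+t("scene",219,130,146,142,.087))
print("cover",C(151,152,.024),D(154,128,.024))
q=[C(90,92,.023),C(235,162,.023),C(212,215,.023),C(70,148,.023)]
e=(q[1]-q[0])+(q[2]-q[3]);print("slot",np.mean(q,0),np.degrees(np.arctan2(e[1],e[0])),[np.linalg.norm(q[i]-q[i-1]) for i in range(4)])
q=[D(92,72,.023),D(152,60,.023),D(215,180,.023),D(154,195,.023)]
e=(q[2]-q[1])+(q[3]-q[0]);print("slotS",np.mean(q,0),np.degrees(np.arctan2(e[1],e[0])),[np.linalg.norm(q[i]-q[i-1]) for i in range(4)])
for z in(.119,.121):
  a,b=T(132,36,z),T(48,148,z);print("nut",a,b,(a+b)/2,np.degrees(np.arctan2(*(a-b)[1::-1])),np.linalg.norm(a-b))
a,b=S(82,113,.1),S(205,103,.1);print("nutS",a,b,(a+b)/2,np.degrees(np.arctan2(*(b-a)[1::-1])))
E
```

```text
rim [0.4974 0.0421 0.087 ] [0.5005 0.0428 0.087 ]
cover [ 0.3937 -0.2678  0.024 ] [ 0.3945 -0.2699  0.024 ]
slot [ 0.3931 -0.2682  0.023 ] -116.51719641456496 [np.float64(0.01811278349373487), np.float64(0.048696987730225044), np.float64(0.017591079084744384), np.float64(0.04739247758594989)]
slotS [ 0.3958 -0.2683  0.023 ] -118.02786866038008 [np.float64(0.04905988543718648), np.float64(0.01791735321554399), np.float64(0.048328445746508374), np.float64(0.01774207338997792)]
nut [0.5131 0.0306 0.119 ] [0.4825 0.0532 0.119 ] [0.4978 0.0419 0.119 ] -36.42395539784669 0.03808234544091439
nut [0.5127 0.0303 0.121 ] [0.4822 0.0528 0.121 ] [0.4974 0.0416 0.121 ] -36.42395539784675 0.03799181028231972
nutS [0.4836 0.0556 0.1   ] [0.5181 0.0312 0.1   ] [0.5008 0.0434 0.1   ] -35.222714640650935
```

```bash
python3 - <<'E'
from h import *
np.set_printoptions(precision=3,suppress=True)
k=1/1.42857
for n,L in dict(top=[(190,233),(300,198),(370,172),(412,285),(403,334)],scene=[(300,226),(400,250),(430,330),(310,420)]).items():
    for x,y in L: print(n,(x,y),p2w(n,x*k,y*k,0.036 if (x,y)==(403,334) else 0))
print("bench box hi",p2w("top",250*k,355*k,.08))
F=np.array([.499,.0425,0]);C=np.array([.394,-.2685,0])
for y in range(-180,180,30):
    print(y,arm.solve_ik(C+[0,0,.004],R(y)),arm.solve_ik(F+[0,0,.1],R(y)))
E
```

```text
top (190, 233) [0.549 0.142 0.   ]
top (300, 198) [ 0.594 -0.002  0.   ]
top (370, 172) [ 0.628 -0.094  0.   ]
top (412, 285) [ 0.476 -0.148  0.   ]
top (403, 334) [ 0.41  -0.134  0.036]
scene (300, 226) [0.524 0.196 0.   ]
scene (400, 250) [0.591 0.026 0.   ]
scene (430, 330) [ 0.48  -0.144  0.   ]
scene (310, 420) [ 0.263 -0.158  0.   ]
bench box hi [0.385 0.048 0.08 ]
-180 [-41.454  32.489 108.172  -0.     39.339 138.546] None
-150 [-41.454  32.489 108.172  -0.     39.339 108.546] [ -1.967  24.551 100.084  -0.     55.365 148.033]
-120 [-41.454  32.489 108.172  -0.     39.339  78.546] [ -1.967  24.551 100.084  -0.     55.365 118.033]
-90 [-41.454  32.489 108.172  -0.     39.339  48.546] [ -1.967  24.551 100.084  -0.     55.365  88.033]
-60 [-41.454  32.489 108.172  -0.     39.339  18.546] [ -1.967  24.551 100.084  -0.     55.365  58.033]
-30 [-41.454  32.489 108.172  -0.     39.339 -11.454] [ -1.967  24.551 100.084  -0.     55.365  28.033]
0 [-41.454  32.489 108.172  -0.     39.339 -41.454] [ -1.967  24.551 100.084  -0.     55.365  -1.967]
30 [-41.454  32.489 108.172  -0.     39.339 -71.454] [ -1.967  24.551 100.084  -0.     55.365 -31.967]
60 [ -41.454   32.489  108.172   -0.      39.339 -101.454] [ -1.967  24.551 100.084  -0.     55.365 -61.967]
90 [ -41.454   32.489  108.172   -0.      39.339 -131.454] [ -1.967  24.551 100.084  -0.     55.365 -91.967]
120 [ -41.454   32.489  108.172   -0.      39.339 -161.454] [  -1.967   24.551  100.084   -0.      55.365 -121.967]
150 [-41.454  32.489 108.172  -0.     39.339 168.546] [  -1.967   24.551  100.084   -0.      55.365 -151.967]
```

```bash
python3 - <<'E'
from h import *
np.set_printoptions(precision=3,suppress=True)
k=1/1.42857
def proj(n,p):
    c=arm.get_calibration(n);q=np.linalg.inv(c["cam_to_world"])@[*p,1];q=c["intrinsics"]@q[:3];return q[:2]/q[2]/k
for z in np.arange(.06,.2,.02): print(z,proj("scene",[.478,-.146,z]),proj("top",[.478,-.146,z]))
E
python3 - <<'E'
import cv2;import numpy as np
import sys;sys.path.insert(0,'.')
from rig import arm
a=arm.snapshot("top")[:,:,::-1][125:275,255:495];b=arm.snapshot("scene")[:,:,::-1][100:270,290:500]
o=np.zeros((600,800,3),np.uint8)
o[:300,:480]=cv2.resize(a,(480,300),interpolation=cv2.INTER_CUBIC);b=cv2.resize(b,(371,300),interpolation=cv2.INTER_CUBIC);o[300:,:371]=b
c=arm.snapshot("scene")[:,:,::-1][110:220,170:320];o[300:,391:800]=cv2.resize(c,(409,300),interpolation=cv2.INTER_CUBIC)
cv2.imwrite("pics/cab.png",o)
E
```

```text
0.06 [430.981 295.928] [412.096 277.386]
0.08 [431.423 283.42 ] [412.586 275.13 ]
0.1 [431.876 270.554] [413.098 272.771]
0.12000000000000001 [432.344 257.313] [413.635 270.301]
0.14 [432.825 243.682] [414.197 267.713]
0.16000000000000003 [433.32  229.642] [414.787 264.998]
0.18000000000000002 [433.83  215.176] [415.407 262.146]
0.2 [434.356 200.262] [416.058 259.147]
```

View pics/cab.png

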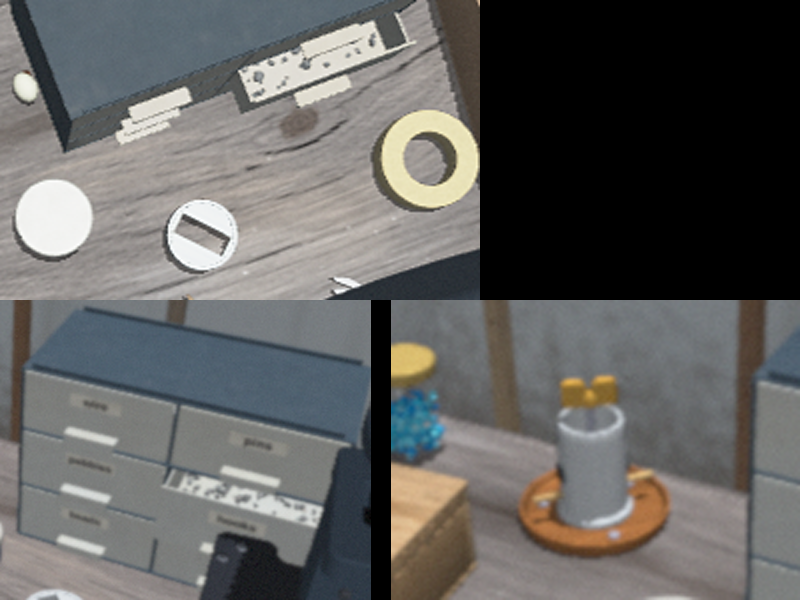

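The cabinet front has an open middle drawer near the cover: top-crop drawer corner at (248,108), handle at (300,106). The wall stands about 80 mm behind the feeder's axis. Now I'll check the pick clearance.

```bash
python3 - <<'E'
from h import *
np.set_printoptions(precision=3,suppress=True)
for nm,x,y,z in [("drawer cornerL",248,108,.137),("drawer R",412,42,.137),("handle",300,106,.11),("handle",350,88,.11),("h1",120,142,.04),("h1r",178,124,.04),("h3",130,112,.17),("h3r",190,90,.17)]:
    print(nm,p2w("top",255+x/2,125+y/2,z))
C=np.array([.394,-.2685])
for y in(26,36,46):
    a=np.radians(y);u=np.array([np.cos(a),np.sin(a)]);v=np.array([-u[1],u[0]])
    print(y,[C+.089*u+s*.038*v for s in(1,-1)])
E
```

```text
drawer cornerL [ 0.49  -0.291  0.137]
drawer R [ 0.543 -0.428  0.137]
handle [ 0.496 -0.34   0.11 ]
handle [ 0.511 -0.383  0.11 ]
h1 [ 0.477 -0.194  0.04 ]
h1r [ 0.492 -0.247  0.04 ]
h3 [ 0.483 -0.192  0.17 ]
h3r [ 0.5   -0.239  0.17 ]
26 [array([ 0.457, -0.195]), array([ 0.491, -0.264])]
36 [array([ 0.444, -0.185]), array([ 0.488, -0.247])]
46 [array([ 0.428, -0.178]), array([ 0.483, -0.231])]
```

```bash
python3 - <<'E'
from h import *
np.set_printoptions(precision=4,suppress=True)
C=[.394,-.2685]
arm.move_to([*C,.25],R(43)); arm.move_l([*C,.005],feed=.15)
print(arm.current_force()); arm.grip(.05); arm.sleep(.2)
print(arm.current_width(),arm.current_grasp_force(),arm.current_ee_pos())
arm.move_l([*C,.26],feed=.2)
print(arm.current_width(),arm.current_force(),arm.current_t())
F=[.499,.0425]
arm.move_to([*F,.26],R(124.3)); arm.move_l([*F,.15],feed=.15)
print(arm.current_width(),arm.current_force(),arm.current_t())
a=arm.snapshot("top")[:,:,::-1][120:240,110:270];b=arm.snapshot("scene")[:,:,::-1][80:200,170:330]
cv2.imwrite("pics/over.png",np.hstack([cv2.resize(i,(400,300),interpolation=cv2.INTER_CUBIC) for i in(a,b)]))
E
```

```text
[-0.4035  0.2117  1.173 ]
0.04966349952235307 0.0 [ 0.394  -0.2685  0.005 ]
0.04995953641504547 [1.3354 0.7804 0.0752] 5.8333
0.05022449573742393 [-1.1406 -0.3676  0.2911] 7.9583
```

View pics/over.png

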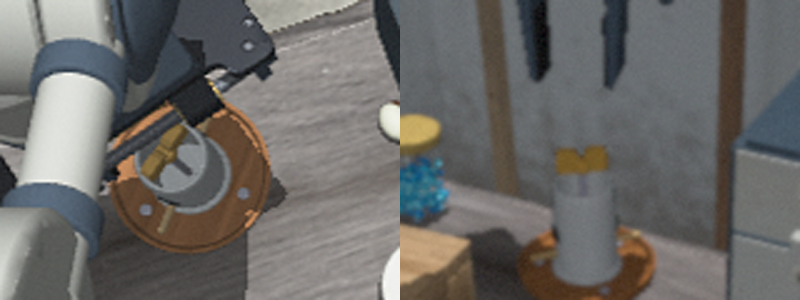

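The gripper came up empty: it closed to 50 mm and the picture shows no cover. I'll look at where the cover is now.

```bash
python3 - <<'E'
from h import *
b=arm.snapshot("scene")[:,:,::-1][210:330,240:400];a=arm.snapshot("top")[:,:,::-1][180:300,280:440]
cv2.imwrite("pics/cov.png",np.hstack([cv2.resize(i,(400,300),interpolation=cv2.INTER_CUBIC) for i in(a,b)]))
E
```

```text
(no output)
```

View pics/cov.png

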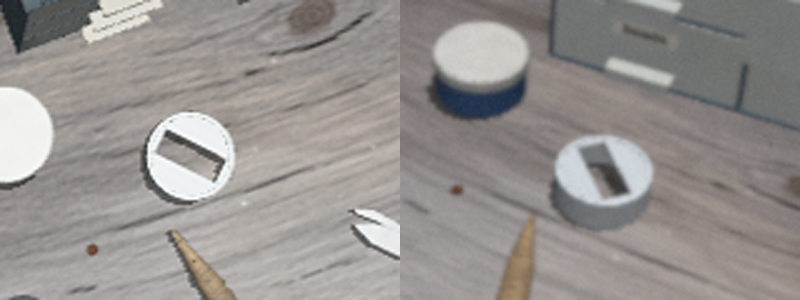

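```bash
python3 - <<'E'
from h import *
np.set_printoptions(precision=4,suppress=True)
def proj(n,p):
    c=arm.get_calibration(n);q=np.linalg.inv(c["cam_to_world"])@[*p,1];q=c["intrinsics"]@q[:3];return q[:2]/q[2]
p=arm.current_ee_pos();r=arm.current_tool_rot();print(p,r,arm.current_width(),arm.current_joint_positions())
for s in(-.025,0,.025): print(proj("scene",p+r[:,1]*s),proj("top",p+r[:,1]*s))
arm.move_to([.499,.0425,.26],R(124.3));arm.grip(.091);print(arm.current_width())
C=[.394,-.2685]
arm.move_to([*C,.25],R(43)); arm.move_l([*C,.005],feed=.2);print(arm.current_ee_pos(),arm.current_width(),arm.current_t())
b=arm.snapshot("scene")[:,:,::-1][190:340,240:440]
cv2.imwrite("pics/cov2.png",cv2.resize(b,(600,450),interpolation=cv2.INTER_CUBIC))
E
```

```text
[0.4995 0.0425 0.1507] [[-0.8261 -0.5635  0.0014]
 [-0.5635  0.8261 -0.    ]
 [-0.0011 -0.0008 -1.    ]] 0.05008723328141746 [  -1.9696   20.5404   96.7018    0.0005   62.6777 -126.266 ]
[253.3652 126.7134] [183.6665 165.5509]
[241.1058 125.5888] [170.4637 174.5139]
[228.9388 124.4728] [157.1923 183.5236]
0.09110659679622037
[ 0.3944 -0.2687  0.0057] 0.0910994941522304 12.0667
```

View pics/cov2.png

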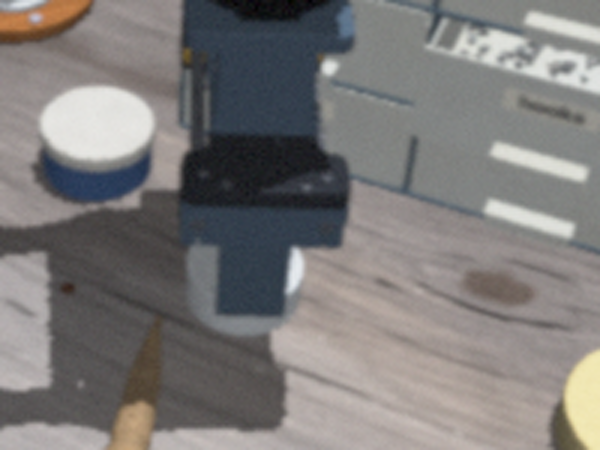

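The picture shows the fingertips about 19 mm higher than the reported TCP: in the earlier view they were at row 113.6, against a predicted 125.6. The gripper therefore closed just above the cover. I'll correct for this offset by descending further with a force guard.

```bash
python3 - <<'E'
from h import *
np.set_printoptions(precision=4,suppress=True)
C=[.394,-.2685]
for z in(0,-.004,-.008,-.011):
    arm.move_l([*C,z],R(43),feed=.06); f=arm.current_force(); print(z,arm.current_ee_pos()[2],f)
    if abs(f[2])>6: break
arm.grip(.05); arm.sleep(.1)
print(arm.current_width(),arm.current_grasp_force(),arm.current_t())
E
```

```text
0 1.256097063371403e-05 [-0.2464 -0.2586  0.1897]
-0.004 -0.004198275470981755 [-0.5275  0.1484  0.4816]
-0.008 -0.00823721336754852 [ 0.331   0.0593 -0.3772]
-0.011 -0.011164899249494181 [ 0.3749 -0.5802  0.3682]
0.06273149821897026 30.000235189218074 13.775
```

```bash
python3 - <<'E'
from h import *
np.set_printoptions(precision=4,suppress=True)
C=[.394,-.2685];F=[.499,.0425]
arm.move_l([*C,.25],feed=.25); print(arm.current_width(),arm.current_force())
arm.move_to([*F,.25],R(124.3)); arm.move_l([*F,.132],feed=.2); arm.sleep(.2)
print(arm.current_width(),arm.current_force(),arm.current_ee_pos(),arm.current_t())
b=arm.snapshot("scene")[:,:,::-1][90:180,184:304]
a=arm.snapshot("top")[:,:,::-1][120:210,120:240]
cv2.imwrite("pics/over2.png",np.hstack([cv2.resize(i,(400,300),interpolation=cv2.INTER_CUBIC) for i in(a,b)]))
E
```

```text
0.06290147990019859 [-0.4132  0.3053 -1.992 ]
0.06252158730683365 [-0.5163 -0.0358 -2.1893] [0.4997 0.0424 0.1331] 17.15
```

View pics/over2.png

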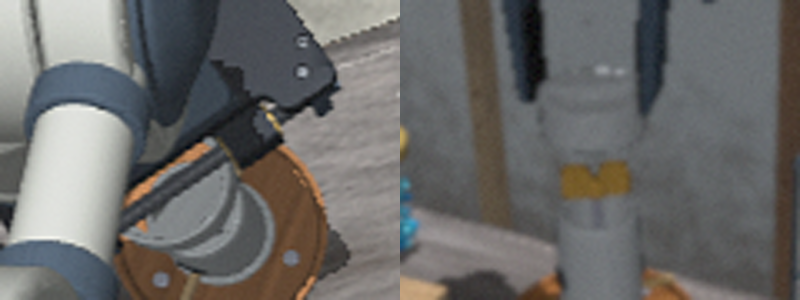

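The cover is held upright above the nut. In the scene crop the cover is at column ~593, the nut at 596 and the tube at 599. I'll descend with a force guard.

```bash
python3 - <<'E'
from h import *
np.set_printoptions(precision=4,suppress=True)
def proj(n,p):
    c=arm.get_calibration(n);q=np.linalg.inv(c["cam_to_world"])@[*p,1];q=c["intrinsics"]@q[:3];return q[:2]/q[2]
for z in(.08,.111,.155): print(z,proj("scene",[.499,.0425,z]))
F=[.499,.0425]
for z in(.115,.105,.095,.088,.082,.077,.072,.068,.065,.062,.060,.0585):
    arm.move_l([*F,z],R(124.3),feed=.08); f=arm.current_force(); print(z,arm.current_ee_pos(),f,arm.current_torque())
    if np.linalg.norm(f-[0,0,-2])>10: break
print(arm.current_width(),arm.current_t())
E
```

```text
0.08 [242.6201 156.4851]
0.111 [241.8889 143.3125]
0.155 [240.8002 123.7015]
0.115 [0.4987 0.0425 0.1148] [ 0.1977  0.6351 -1.6402] [ 0.1219 -0.0557 -0.0095]
0.105 [0.4988 0.0425 0.105 ] [ 0.4543 -0.0823 -1.2356] [ 0.1263 -0.112   0.0243]
0.095 [0.4987 0.0425 0.0949] [ 0.1633 -0.1885 -1.7273] [ 0.1695 -0.1241 -0.022 ]
0.088 [0.4988 0.0425 0.0879] [ 0.4265  0.4614 -1.0833] [ 0.1748 -0.0716 -0.0268]
0.082 [0.4987 0.0425 0.0817] [-0.4708  0.8327 -2.5062] [ 0.1332 -0.1092 -0.0375]
0.077 [0.4988 0.0425 0.0767] [-0.788   0.2547 -1.3179] [ 0.123  -0.1087 -0.0324]
0.072 [0.4988 0.0425 0.0717] [ 0.2507  0.4842 -2.1909] [ 0.1194 -0.1089  0.0245]
0.068 [0.4989 0.0425 0.0678] [-0.0471  0.3946 -2.0041] [ 0.1316 -0.0982  0.0177]
0.065 [0.4989 0.0425 0.0648] [-0.19   -0.4787 -1.8724] [ 0.1531 -0.1219 -0.0213]
0.062 [0.4989 0.0425 0.0618] [ 0.6493  0.168  -2.1505] [ 0.1482 -0.0911 -0.0041]
0.06 [0.499  0.0425 0.0599] [ 0.5543  0.9803 -1.0051] [ 0.1692 -0.1351 -0.0094]
0.0585 [0.4992 0.0425 0.0589] [-2.3279 -0.1597  8.8917] [ 0.2279  0.3605 -0.0385]
0.062435548303313125 20.4083
```

The cover is home: contact came at TCP z=0.0589, exactly as predicted. The wall is too close (~80 mm) to spin the gripper body a full turn. I'll use the closed fingers as a peg at fixed orientation and sweep the wing round clockwise.

```bash
cat > peg.py <<'E'
from h import *
from scipy.ndimage import maximum_filter1d,uniform_filter1d
YAW=107.3; Rp=R(YAW); F=np.array([.499,.0425]); Z=.080
A,B=.0135,.016   # closed fingers: half size along closing axis, across
e1,e2=Rp[:2,1],Rp[:2,0]
deg=np.arange(-720,720)
def un(d):
    a=np.radians(d);return np.array([np.cos(a),np.sin(a)]),np.array([-np.sin(a),np.cos(a)])
def corner(d):
    u,n=un(d);cs=[s*A*e1+t*B*e2 for s in(1,-1) for t in(1,-1)]
    c=min(cs,key=lambda c:c@n);return c@u,-(c@n)
kk,hh=np.array([corner(d) for d in deg]).T
rr=uniform_filter1d(maximum_filter1d(.014-kk,25),13)
def peg(psi,gap=0.):  # peg centre that just touches the wing at angle psi (deg) from its CCW side
    u,n=un(psi);return F+n*(.004+gap+np.interp(psi,deg,hh))+u*np.interp(psi,deg,rr)
E
python3 - <<'E'
from peg import *
np.set_printoptions(precision=4,suppress=True)
w=np.array([.954,.298]);P=np.array([peg(p)-F for p in range(144,-220,-4)])
print("max to wall",(P@w).max(),"max r",np.linalg.norm(P,axis=1).max())
arm.grip(.091); arm.sleep(.2); print(arm.current_force())
arm.move_l([*F,.16],R(124.3),feed=.2)
s=peg(144+12,.004)
arm.move_to([*s,.15],Rp); arm.grip(0); print(arm.current_width())
arm.move_l([*s,Z],Rp,feed=.15); f0=arm.current_force(); print("start",s,f0,arm.current_t())
for psi in range(156,44,-6):
    arm.move_l([*peg(psi),Z],Rp,feed=.08); f=arm.current_force()
    if psi%3==0: print(psi,f)
    if np.linalg.norm(f-f0)>15: print("stop");break
print(arm.current_t())
b=arm.snapshot("scene")[:,:,::-1][90:180,184:304]
a=arm.snapshot("top")[:,:,::-1][120:210,120:240]
cv2.imwrite("pics/spin.png",np.hstack([cv2.resize(i,(400,300),interpolation=cv2.INTER_CUBIC) for i in(a,b)]))
E
```

```text
max to wall 0.03381893261078103 max r 0.036019052495766965
[ 0.4867 -0.0857 -0.5399]
0.0004346388211058342
start [0.4678 0.025 ] [-0.1986 -0.6445  0.4207] 24.225
156 [0.2025 0.2855 0.4801]
150 [-0.2315 -0.0639 -0.5474]
144 [ 0.0158 -2.1536 -0.0279]
138 [-0.2379 -1.478  -0.3422]
132 [-1.0215 -1.7463 -1.323 ]
126 [-1.6698 -0.365  -2.0029]
120 [-1.4845  0.4026 -0.1387]
114 [-0.7702  0.4128 -0.1113]
108 [-1.6265 -0.1511 -0.0934]
102 [-0.7953  0.4554  0.1155]
96 [-0.6059 -0.3488  0.0927]
90 [ 0.4191 -0.5241  0.1879]
84 [ 0.5777  0.0457 -0.6388]
78 [1.3283 0.4466 0.2967]
72 [-0.6427  0.1472  0.4871]
66 [-0.1598  0.0913  0.4752]
60 [-0.4747  0.8193 -0.1745]
54 [-1.5346  3.2604  0.2673]
48 [-2.473   8.3747 -0.3806]
29.0417
```

View pics/spin.png

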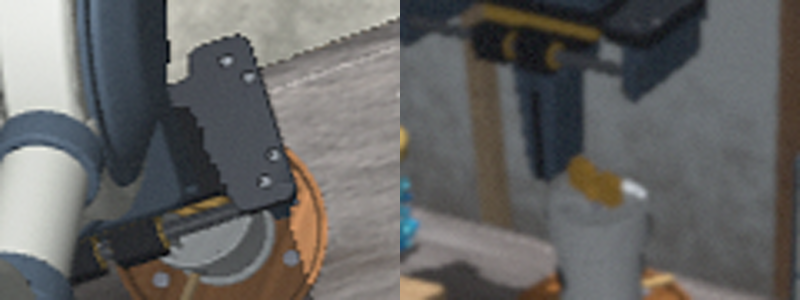

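The nut is turning, but the wing now lies at roughly yaw 90 and the peg (left of it, crop ~(550,150)) slipped past the tip. The fingertips are thinner than I modelled. I'll lift, measure the nut angle with a model fit on the brass mask, and sweep again with a smaller peg model.

```bash
sed -i 's/^A,B=.*/A,B=.009,.014/; s/\.014-kk/.011-kk/' peg.py
cat >> peg.py <<'E'
def proj(n,p):
    c=arm.get_calibration(n);T=np.linalg.inv(c["cam_to_world"]);q=(p@T[:3,:3].T+T[:3,3])@c["intrinsics"].T;return q[:,:2]/q[:,2:]
def nut():  # best (iou, angle mod 180, underside z), from the brass pixels of the scene picture
    im=arm.snapshot("scene");hsv=cv2.cvtColor(im,cv2.COLOR_RGB2HSV)
    m=((hsv[...,0]>14)&(hsv[...,0]<32)&(hsv[...,1]>130)).astype(np.uint8)
    roi=np.zeros_like(m);x,y=proj("scene",np.array([[*F,.108]]))[0].astype(int);roi[y-16:y+17,x-18:x+19]=1;m&=roi
    big=cv2.resize(m,None,fx=4,fy=4,interpolation=cv2.INTER_NEAREST);best=[]
    for a in range(0,180,3):
        u,v=un(a)
        for z in(.093,.096,.099,.102):
            P=np.array([[*(F+s*.021*u+t*.004*v),z+h] for s in(1,-1) for t in(1,-1) for h in(0,.02)])
            h=cv2.convexHull(((proj("scene",P)+.5)*4).astype(np.int32))
            for dx in(-6,-3,0,3,6):
                r=cv2.fillConvexPoly(np.zeros_like(big),h+np.array([dx,0],np.int32),1)
                best.append(((r&big).sum()/(r|big).sum(),a,z,dx))
    return sorted(best)[-3:],m.sum()
E
python3 - <<'E'
from peg import *
p=arm.current_ee_pos(); b=p[:2]+np.array([-.02,.015])
arm.move_l([*p[:2],.13],Rp,feed=.2); arm.move_l([.43,.02,.15],Rp,feed=.2)
for r in nut(): print(r)
print(arm.current_t()); cv2.imwrite("/tmp/x.png",arm.snapshot("scene"))
E
```

```text
[(np.float64(0.7387843704775687), 81, 0.099, 3), (np.float64(0.7438316400580551), 81, 0.099, 0), (np.float64(0.7620244077530509), 84, 0.099, 0)]
134
30.1333
```

```bash
cat >> peg.py <<'E'
def sweep(a,b,fmax=14,step=6,z=Z):
    s=peg(a+12,.004); arm.move_l([*s,.14],Rp,feed=.25); arm.move_l([*s,z],Rp,feed=.2); f0=arm.current_force(); print("f0",f0)
    for psi in np.arange(a+10,b-.1,-step):
        arm.move_l([*peg(psi),z],Rp,feed=.1); f=arm.current_force()-f0; n=un(psi)[1]
        print(int(psi),"fn %.1f ft %.1f"%(f[:2]@n,f[:2]@un(psi)[0]),end="; ")
        if np.linalg.norm(f)>fmax: print("stop");break
    q=peg(psi,.003); arm.move_l([*q,z],Rp,feed=.1); arm.move_l([*q,.14],Rp,feed=.25)
E
python3 - <<'E'
from peg import *
np.set_printoptions(precision=2,suppress=True)
sweep(83,0)
arm.move_l([.43,.02,.15],Rp,feed=.25)
print(nut(),arm.current_t())
E
```

```text
f0 [0.62 0.06 0.38]
93 fn 1.4 ft 1.0; 87 fn 2.2 ft 0.0; 81 fn 2.5 ft -1.4; 75 fn 2.5 ft -1.1; 69 fn 2.1 ft -0.4; 63 fn 1.2 ft -1.2; 57 fn 2.3 ft -1.1; 51 fn 1.4 ft -0.3; 45 fn 2.0 ft -0.7; 39 fn 0.9 ft -0.5; 33 fn 0.7 ft 0.6; 27 fn 0.6 ft -0.9; 21 fn 0.8 ft -0.1; 15 fn 1.9 ft -0.8; 9 fn 1.9 ft -1.5; 3 fn 1.5 ft -2.3; ([(np.float64(0.7293016558675306), 18, 0.096, 3), (np.float64(0.7420429311621022), 21, 0.099, 3), (np.float64(0.7513671162960263), 18, 0.099, 3)], np.uint64(130)) 36.2917
```

```bash
python3 - <<'E'
from peg import *
np.set_printoptions(precision=2,suppress=True)
sweep(198,50,step=7)
arm.move_l([.43,.02,.15],Rp,feed=.25)
print(nut(),arm.current_t())
E
```

```text
f0 [-0.08 -0.6   0.18]
208 fn -0.4 ft 0.0; 201 fn 0.9 ft -1.4; 194 fn -1.4 ft -0.5; 187 fn 2.1 ft -0.8; 180 fn 2.0 ft -1.9; 173 fn 1.6 ft -0.5; 166 fn 1.8 ft -1.6; 159 fn 2.2 ft -0.9; 152 fn 2.6 ft -1.4; 145 fn 2.4 ft -1.1; 138 fn 1.0 ft -0.5; 131 fn 3.0 ft -0.0; 124 fn 1.4 ft 1.0; 117 fn 1.0 ft 1.6; 110 fn 2.4 ft 1.9; 103 fn 1.4 ft 1.6; 96 fn 1.9 ft -0.3; 89 fn 1.7 ft -0.1; 82 fn 1.1 ft 1.9; 75 fn 1.4 ft 1.7; 68 fn 1.8 ft 1.0; 61 fn 3.0 ft 0.0; 54 fn 2.9 ft 0.1; ([(np.float64(0.6753407682775713), 57, 0.099, 0), (np.float64(0.691304347826087), 57, 0.096, 0), (np.float64(0.7065148640101202), 57, 0.093, 0)], np.uint64(70)) 44.05
```

```bash
python3 - <<'E'
from peg import *
np.set_printoptions(precision=2,suppress=True)
sweep(237,125,fmax=25,step=6)
arm.move_l([.43,.02,.15],Rp,feed=.25)
print(nut(),arm.current_t())
E
```

```text
f0 [-0.75  0.18  0.04]
247 fn 2.2 ft -0.8; 241 fn 1.5 ft 0.1; 235 fn 3.7 ft -2.2; 229 fn -0.1 ft -0.8; 223 fn 3.8 ft -0.6; 217 fn 6.1 ft -0.2; 211 fn 3.7 ft -1.2; 205 fn 2.1 ft -1.8; 199 fn 2.4 ft -5.5; 193 fn 6.0 ft -7.2; 187 fn 6.4 ft -8.0; 181 fn 6.5 ft -9.5; 175 fn 8.5 ft -8.2; 169 fn 10.9 ft -7.9; 163 fn 10.5 ft -7.5; stop
([(np.float64(0.6262425447316103), 54, 0.096, 0), (np.float64(0.6286438529784537), 57, 0.093, 0), (np.float64(0.6417403127124405), 54, 0.093, 0)], np.uint64(62)) 49.7833
```

The nut stays at about 54–57° while the peg force rises. I'll use the last picture to check that it's snug.

```bash
python3 - <<'E'
from peg import *
arm.move_l([.38,-.03,.2],Rp,feed=.3)
b=arm.snapshot("scene")[:,:,::-1][118:178,202:282];a=arm.snapshot("top")[:,:,::-1][145:220,140:240]
cv2.imwrite("pics/fin.png",np.hstack([cv2.resize(i,(400,300),interpolation=cv2.INTER_CUBIC) for i in(a,b)]))
print(nut(),arm.current_t(),proj("scene",np.array([[*F,.093],[*F,.113],[*F,.07]])))
E
```

```text
([(np.float64(0.6255534471853258), 57, 0.093, 0), (np.float64(0.6278447121820616), 54, 0.099, 0), (np.float64(0.6328600405679513), 54, 0.093, 0)], np.uint64(62)) 50.375 [[242.31692948 151.02345247]
 [241.84069295 142.44490471]
 [242.85004968 160.62665753]]
```

View pics/fin.png

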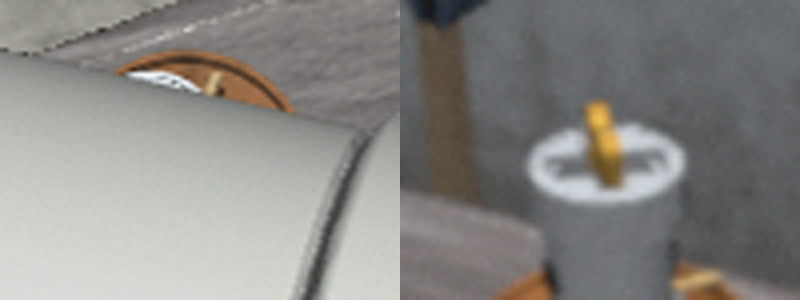

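The picture shows the cover seated with its slot unchanged. The wings lie across the slot at about 54° and low on the plate, near crop (605,145). To confirm it's snug, I'll pinch the wings at a yaw 19° further clockwise, which clears the wall. The squeeze itself tightens the nut, and the finger width shows whether it still turns.

```bash
python3 - <<'E'
from peg import *
np.set_printoptions(precision=3,suppress=True)
print("w",arm.current_width())
arm.move_to([*F,.16],R(125)); arm.grip(.07); arm.move_l([*F,.079],R(125),feed=.2)
t0=arm.current_torque();f0=arm.current_force();print(t0,f0,arm.current_t())
arm.grip(0); arm.sleep(.1); print(arm.current_width(),arm.current_grasp_force(),arm.current_torque()-t0,arm.current_force()-f0,arm.current_t())
E
```

```text
w 0.0005332430786378678
[ 0.111 -0.082 -0.032] [0.429 0.631 0.253] 52.6917
0.007782550586345926 29.25745381451179 [0.392 0.04  0.651] [-0.558  0.999  0.087] 53.7833
```

```bash
python3 - <<'E'
from peg import *
np.set_printoptions(precision=3,suppress=True)
t0=np.array([.111,-.082,-.032])
for y in range(122,92,-4):
    arm.move_to([*F,.079-.0016*np.radians(125-y)],R(y)); t=arm.current_torque()-t0
    print(y,t,arm.current_width(),arm.current_force(),arm.current_t())
    if abs(t[2])>1.3: break
E
```

```text
122 [0.343 0.143 0.733] 0.00872480371627758 [-1.547  2.267  1.745] 54.0333
118 [0.219 0.239 0.906] 0.01034779609435585 [-1.137  1.508  3.05 ] 54.2833
114 [0.222 0.288 1.026] 0.011231996291129321 [-1.167  1.279  5.335] 54.5333
110 [0.192 0.34  1.181] 0.01298628799103735 [-1.393  1.24   7.077] 54.7833
106 [ 0.154  0.828 -0.001] 0.0008232921468284199 [-1.973  0.453 47.693] 55.0333
102 [-0.236  0.805  0.316] 0.00047845662669560073 [-3.562 -0.149 48.135] 55.2833
98 [-1.791  0.525  0.301] 0.00023895848365355142 [-1.604 -9.444 45.64 ] 55.5333
94 [-2.102  0.524  0.287] 0.0005781049473568686 [ -1.519 -10.639  46.678] 55.7833
```

The width grew while the torque rose to 1.2 N m, so the nut is against its stop. The fingertips then slipped off the top, so I'll lift away now and check.

```bash
python3 - <<'E'
from peg import *
np.set_printoptions(precision=3,suppress=True)
p=arm.current_ee_pos();print(p,arm.current_force())
arm.move_l([*F,.15],R(94),feed=.2); print(arm.current_force())
arm.move_l([.42,.0,.2],R(107.3),feed=.2)
print(nut(),arm.current_t())
a=arm.snapshot("scene")[118:178,202:282].astype(int)
# compare with the view before the pinch (right half of fin.png)
b=cv2.resize(cv2.imread("pics/fin.png")[:,400:,::-1],(80,60),interpolation=cv2.INTER_AREA).astype(int)
d=np.abs(a-b).sum(2)>90;print(d.sum(),np.argwhere(d).min(0) if d.any() else 0,np.argwhere(d).max(0) if d.any() else 0)
E
```

```text
[0.503 0.041 0.081] [ -1.519 -10.639  46.678]
[-0.115  0.084 -0.566]
([(np.float64(0.6151882578174857), 45, 0.096, 3), (np.float64(0.6162196679438059), 45, 0.096, 0), (np.float64(0.6250847457627119), 48, 0.093, 0)], np.uint64(63)) 57.0083
107 [0 2] [38 44]
```

```bash
python3 -c "
from rig import arm
print(arm.current_t(),arm.sign_off())"
```

```text
the job is handed in; nothing more can be done
57.0583 None
```

The job was handed in at 57 s: the cover is home on the tube and the wing nut is turned down with its wings across the slot. It resisted up to 1.2 N m, so I take it as snug though I couldn't measure the squeeze directly; I let go and never touched the tin, but the fingers slipped onto the nut at about 47 N while I tested it.

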